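# Release the cam stop and close the filing fixture's jaw

### The arm

A 6-joint arm with a two-finger parallel gripper is mounted at the origin on the work surface. World frame = base frame: x ahead of the robot, y to its left, z up, the work surface at z = 0. Lengths are in m, angles in rad, forces in N, time in s.
With the tool pointing down it reaches from about 0.35 to 0.975 m from the base axis. Payload 7.1 kg.
Tool frame: the origin (TCP) lies midway between the tips of the shut fingers; the grasp point (between the pads) lies 19 mm behind it; z points along the fingers, x is the direction in which the jaws open and shut, and the axes are right-handed (so a half turn about z gives the same grasp; the last joint's range is limited). The gripper opens to 88 mm and grips with 3 to 60 N. Pads are 20 mm wide; open, the fingers measure 115 mm over their backs; the gripper's body (75 mm by 178 mm) begins 61 mm behind the grasp point.
Start: joints at [-1.187, 0.423, 1.63, -0, 1.089, -0.019], TCP at [0.245, -0.575, 0.196] pointing down, gripper open.
Joint ranges: [-3, 3], [-0.9, 2.11], [0.09, 2.58], [-1.31, 4.45], [0.11, 2.69], [-2.54, 2.54]. Speed limits (rad/s): [2.39, 2.39, 3.01, 3.14, 3.14, 3.14].

### API

Orientations are given as a unit quaternion [w, x, y, z].
In Python, from station import move_pose, movel, movej, command_gripper, wait, inverse_kinematics, read_camera, camera_info, MotionError, job_done, get_time, get_joint_pos, get_qvel, get_effort, get_tcp_pos, get_ee_rot, get_ft_force, get_ft_torque, get_grip_width gives the robot as it stands. Calls block until the motion is done:
- move_pose(position, orientation): joint-space move of the TCP to a pose.
- movel(position, frame=None, v=0.15, until_force=None): straight line of the TCP; frame=None keeps the orientation; v is the mean speed in m/s. With until_force (N) it stops when the force on the tool has changed by that much, and returns True; else False.
- movej(angles): joint-space move.
- command_gripper(opening): opening from 0.0 (shut) to 1.0 (fully open); the grip force is fixed at half the most; returns when the fingers have stopped.
- wait(seconds).
- inverse_kinematics(position, orientation): joint angles nearest the present ones, or None.
- read_camera(name): name is "scene" or "side" or "wrist"; returns the picture (400x640x3 uint8, red, green, blue); there is no depth.
- camera_info(name): a dict with "intrinsics" (3x3 intrinsics, pixels), "dist" ([k1, k2, p1, p2, k3] as OpenCV has them; the pictures are not rectified), "T" (4x4, takes a point from camera to world coordinates); the wrist camera has in their place "tool_from_camera" (4x4, takes a point from camera to tool coordinates, whose origin is the TCP and whose axes are the tool frame's). Camera axes: x right, y up, looking along -z (the intrinsics and any distortion apply to the point x, -y, -z); pixel columns grow to the right and rows downward; lengths in m; the calibration is good to about 2 mm. A picture is of the moment at which its call begins: read the wrist's pose just before it. camera_info takes no time and is no camera call.
A pose or a line that the arm cannot do raises MotionError and nothing moves.
- job_done(): hands the job in, once; it reports no verdict.
Readings, each from a call of its own:
- get_time(): time.
- get_joint_pos(): joint angles.
- get_qvel(): joint speeds.
- get_effort(): joint torques, N m.
- get_tcp_pos(): TCP position.
- get_ee_rot(): TCP orientation.
- get_ft_force(): force on the tool from outside, world axes, zero at the start.
- get_ft_torque(): the same for the moment, N m.
- get_grip_width(): opening from 0.0 (shut) to 1.0 (fully open).
Only numpy, scipy, OpenCV 4.12 (cv2) and the standard library are available. Lean on these libraries where they do the work, as an engineer would, in place of code of your own. Each camera call takes 0.05 s, during which the arm holds its last target. There are 200 camera calls.

### The job

On the clamping fixture, push the cam lever round with the fingertips until the dip in the cam plate (its low point) faces the roller of the slide, and only then push the slide forward by its upright push plate until it has pressed the steel blank fully home against the fixed jaw. Only push: nothing is to be lifted or carried. Leave the other things on the bench where they are and finish with the hand clear.

Things in the scene. Friction and masses are not known exactly. Their poses are not given: they have to be found in the camera images.
- fixture: Clamping fixture bolted to the bench: grey cast plate 330 x 220 x 15 mm. Origin: centre of its underside, on the bench. x: the slide's closing direction (push plate towards fixed jaw), y to the left of that, z up. In its frame (mm): slide centreline y -50; two guide rails up to z 27; fixed jaw block x 18 to 60, y -85 to -15, top z 60; cam axis at x 60, y 45.
- slide (a joint): Follower slide (moving jaw): 0 = fully back, grows in m along fixture +x, end stop 0.034. Starts at 0 to 0.002. At 0.003 its roller meets the cam's rim unless the dip faces it. With the blank seated on the fixed jaw it stops dead at 0.028: fully closed. No spring, stays where left; 3 N of friction plus the blank's.
- push_face (a point): Centre of the push plate's rear face, the face to push (it looks along fixture -x). The plate is 10 mm thick, 70 mm wide (along fixture y) and upright from z 15 to 85 mm; this point is 60 mm above the bench. It moves with the slide.
- roller (a point): Centre of the follower roller (18 mm diameter, upright axis, z 25 to 51 mm) at the end of the slide's side arm, on the line fixture y = 45, pointing at the cam.
- cam (a joint): Cam angle in rad, counter-clockwise from above positive. 0 = low point: dip squarely facing the roller, lever pointing along fixture +x, away from the slide. Starts at 1.0 to 1.7 (lever roughly to fixture +y), to be turned clockwise; stops at -0.6 and 1.75, so it can go too far. The roller has a clear way in within 0.3 of 0. No spring or click, stays where left; about 1.6 N at the pin.
- cam_pivot (a point): Point on the cam's upright axis, 55 mm above the bench. The steel cam plate lies flat at z 29 to 47 mm: a disc of 50 mm radius with one wide V-shaped dip down to 18 mm radius, on the side opposite to the lever.
- lever_pin (a point): The lever's upright black handle pin, 16 mm diameter, z 53 to 97 mm above the bench, on the lever's end 75 mm from the pivot; this point is on its axis, 80 mm above the bench. The lever bar is 18 mm wide, its top at z 55 mm, and lies over the cam. Nothing stands within 40 mm of the pin on either side.
- blank: Steel workpiece block 30 (fixture x) x 40 x 45 mm tall, 0.3 to 0.5 kg, loose on the base plate between slide and fixed jaw. Origin: centre of its underside (15 mm above the bench). Starts 2 to 10 mm short of the fixed jaw; seated against it, its origin is at fixture x = 3 mm.
- spare_blank: a second steel block of the same size (30 x 40 x 45 mm), standing on the base plate beyond the fixed jaw; a bystander, not part of the job
- bush: steel ring 36 mm wide and 20 mm tall lying on the base plate near the corner behind the lever; bystander
- screwdriver: screwdriver lying on the bench beyond the fixture; bystander
- hammer: hammer lying on the bench to the robot's right; bystander
- solder_spool: spool, 56 mm wide and 30 mm tall, on the bench to the robot's left; bystander
- oil_bottle: closed bottle 56 mm wide and 140 mm tall on the bench to the robot's left; bystander
- file: hand file with a wooden handle, 330 mm long, lying on the bench to the robot's right of the fixture; bystander

How it is judged:
On the way, in this order (a step that is already met when the one before it is completed fails the run):
1. the cam is turned to its low point while the slide is still back (value of joint cam between -0.3 and 0.3 rad and value of joint slide below 0.006 m), for 0.2 s.
2. the slide is pushed forward to its closed position (value of joint slide above 0.0255 m), for 0.2 s.
At the end, for the whole second after the job is handed in: The slide is closed (joint slide above 25.5 mm of 28 mm), the blank stands upright at rest within about 2.7 mm of the fixed jaw (its origin beyond fixture x = 0.3 mm), and the cam is still at its low point (within 0.35 rad of 0) (value of joint slide above 0.0255 m and value of joint cam between -0.35 and 0.35 rad and x of blank in the frame of fixture above 0.0003 m and angle between blank's own z axis and vertical below 0.1 rad and velocity of joint slide below 0.005 m/s and linear speed of blank below 0.01 m/s); the robot touches nothing.
It fails at once if the blank is lifted or tipped (height (world z) of blank above 0.027 m or angle between blank's own z axis and vertical above 0.4 rad).
It fails at once if the slide is forced forward while the cam is off its low point (value of joint slide above 0.01 m and not (value of joint cam between -0.6 and 0.6 rad)).
It fails at once if another thing on the bench is moved more than 20 mm or knocked over (distance of any of spare_blank, bush, screwdriver, hammer, solder_spool, oil_bottle, file from where it was at the start of the episode above 0.02 m).
It also fails if it takes over 64 s, if anything falls off the work surface, if the arm or the gripper's body presses on something with over 40 N, if the wrist force passes 120 N, or if a joint passes its speed limit or range.

## Working session

There is one attempt and no reset: what is moved stays moved. The work goes in short steps, each a Python script; the robot and the scene stay as the last script left them, time stands still between calls to the robot, and variables do not carry over. Pictures are saved under pics/ and viewed, about 8 in all and at most 12, crops included, and the job is handed in when it is done.

```bash
mkdir -p pics
python3 - <<'E'
from station import *
import cv2
for n in("scene","side"):
    im=read_camera(n); cv2.imwrite(f"pics/{n}0.png",im[:,:,::-1])
    i=camera_info(n); print(n,i)
print(camera_info("wrist"),get_ee_rot(),get_tcp_pos(),get_time())
E
```

```text
scene {'intrinsics': array([[384.76792504,   0.        , 319.21209447],
       [  0.        , 384.76792504, 197.81731169],
       [  0.        ,   0.        ,   1.        ]]), 'dist': array([-0.06439153,  0.        ,  0.        ,  0.        ,  0.        ]), 'T': array([[ 0.75049809, -0.51062408,  0.41954222,  1.08253183],
       [ 0.66087083,  0.58135009, -0.47463862, -0.56915388],
       [-0.001539  ,  0.6334786 ,  0.77375868,  0.99603351],
       [ 0.        ,  0.        ,  0.        ,  1.        ]])}
side {'intrinsics': array([[462.25533988,   0.        , 310.52027412],
       [  0.        , 462.25533988, 205.70386479],
       [  0.        ,   0.        ,   1.        ]]), 'dist': array([-0.02610385,  0.        ,  0.        ,  0.        ,  0.        ]), 'T': array([[-0.87813454,  0.27068729, -0.39447195,  0.06122366],
       [-0.47837247, -0.50763967,  0.71656245,  0.98468371],
       [-0.00628526,  0.81794276,  0.57526528,  0.90607197],
       [ 0.        ,  0.        ,  0.        ,  1.        ]])}
{'intrinsics': array([[305.96418144,   0.        , 318.11815616],
       [  0.        , 305.96418144, 202.63911456],
       [  0.        ,   0.        ,   1.        ]]), 'dist': array([0.01618725, 0.        , 0.        , 0.        , 0.        ]), 'tool_from_camera': array([[ 9.99999237e-01, -2.86741807e-04,  1.20192555e-03,
        -5.21156335e-05],
       [ 7.08596952e-05, -9.57794199e-01, -2.87454810e-01,
        -7.90784810e-02],
       [ 1.23362263e-03,  2.87454676e-01, -9.57793447e-01,
        -1.88884777e-01],
       [ 0.00000000e+00,  0.00000000e+00,  0.00000000e+00,
         1.00000000e+00]])} [-3.87237433e-04  8.34270751e-01 -5.51354552e-01 -5.67478898e-04] [ 0.24482588 -0.57448595  0.19538413] 0.1
```

View pics/scene0.png

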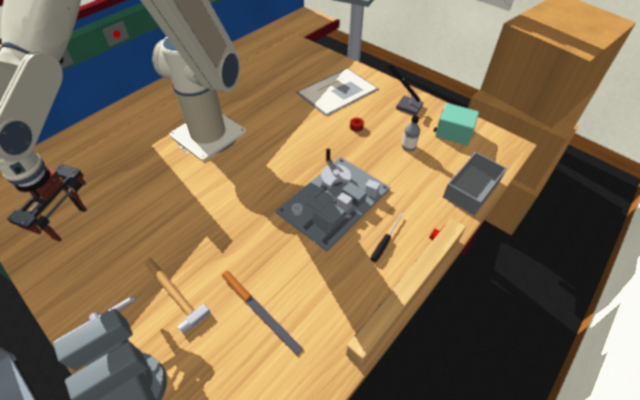

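View pics/side0.png

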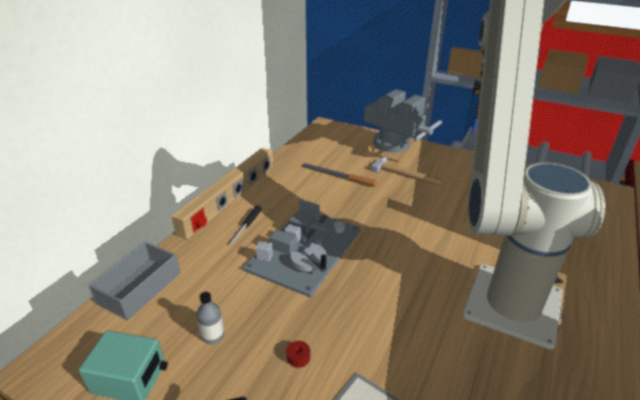

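The scene view shows the fixture's plate with corners near (278,210), (342,157), (390,190) and (329,248), and the lever pin near (328,155). The side view shows the pin near (323,262). I'll locate these roughly, then look from above with the wrist camera.

```bash
cat > h.py <<'E'
from station import *
import cv2, numpy as np
from scipy.spatial.transform import Rotation as R
def ray(cam,uv,T=None):
    i=camera_info(cam); T=i["T"] if T is None else T
    p=cv2.undistortPoints(np.float64([[uv]]),i["intrinsics"],i["dist"])[0,0]
    return T[:3,3],T[:3,:3]@np.array([p[0],-p[1],-1.])
def onz(cam,uv,z,T=None):
    o,d=ray(cam,uv,T); return o+d*(z-o[2])/d[2]
def tri(*rays):
    A=0;b=0
    for o,d in rays:
        d=d/np.linalg.norm(d);P=np.eye(3)-np.outer(d,d);A=A+P;b=b+P@o
    return np.linalg.solve(A,b)
def down(a):  # tool down; tool x axis at world yaw a
    x=np.array([np.cos(a),np.sin(a),0]);z=np.array([0,0,-1.])
    q=R.from_matrix(np.c_[x,np.cross(z,x),z]).as_quat();return np.r_[q[3],q[:3]]
def wristT():
    q=get_ee_rot();T=np.eye(4);T[:3,:3]=R.from_quat([*q[1:],q[0]]).as_matrix();T[:3,3]=get_tcp_pos()
    return T@camera_info("wrist")["tool_from_camera"]
def wpic(name):
    T=wristT();im=read_camera("wrist")[:,:,::-1].copy();cv2.imwrite(f"pics/{name}.png",im);np.save(f"pics/{name}.npy",T);return T,im
E
python3 - <<'E'
from h import *
for uv in[(278,210),(342,157),(390,190),(329,248)]:print(onz("scene",uv,.015).round(3))
print(tri(ray("scene",(328,153)),ray("side",(323,260))).round(3))
a=cv2.resize(cv2.imread("pics/scene0.png")[140:260,260:400],None,fx=4,fy=4,interpolation=2)
cv2.imwrite("pics/crop.png",a)
c=cv2.imread("pics/side0.png")[190:300,240:370]
cv2.imwrite("pics/crop2.png",cv2.resize(c,None,fx=4,fy=4,interpolation=2))
E
```

```text
[ 0.485 -0.093  0.015]
[0.487 0.23  0.015]
[0.707 0.215 0.015]
[ 0.7   -0.093  0.015]
[0.478 0.161 0.08 ]
```

View pics/crop.png

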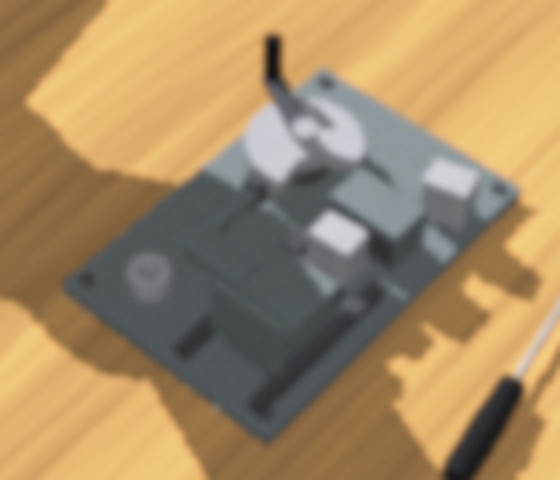

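The fixture's +x runs roughly along world +y, and its centre is near (0.595, 0.065). Next is a wrist view from above with the fingers shut.

Run:
```python
from h import *
command_gripper(0.)
move_pose([.62,.065,.22],down(np.pi/2))
T,im=wpic("w1"); print(get_tcp_pos(),get_time(),get_joint_pos())
```

```text
[0.6200646  0.06418661 0.21996893] 4.1167 [ 8.41139468e-02  3.95580045e-01  1.61310877e+00 -1.14688067e-04
  1.13292723e+00 -1.48526256e+00]
```

View pics/w1.png

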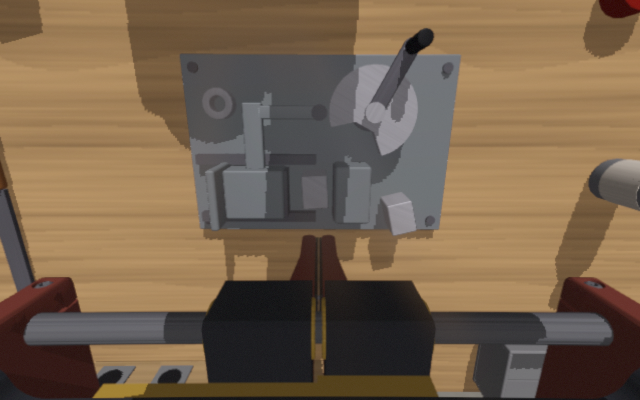

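The wrist view shows these features:
- Plate corners near (181,56), (461,56), (440,230) and (200,230).
- Pin top near (425,38) and cam hub near (376,112).
- Push plate at the left, near (212,165)–(210,228), with the roller near (319,112).

Now I'll turn these into poses.

Run:
```python
from h import *
im=cv2.imread("pics/w1.png");T=np.load("pics/w1.npy")
hsv=cv2.cvtColor(im,cv2.COLOR_BGR2HSV);m=((hsv[...,1]<75)*255).astype(np.uint8);m[232:]=0;m=cv2.morphologyEx(m,cv2.MORPH_OPEN,np.ones((15,15)))
c=max(cv2.findContours(m,0,2)[0],key=cv2.contourArea)[:,0]
w=np.array([onz("wrist",p+0.,.015,T)[:2] for p in c])
r=cv2.minAreaRect((w*1000).astype(np.float32));print("mask rect",r)
P=np.array([onz("wrist",p,.015,T)[:2] for p in[(181,55.5),(461,55.5),(440,230),(200,230)]])
print(P.round(4),[np.linalg.norm(P[i]-P[(i+1)%4]).round(4) for i in range(4)])
C=P.mean(0);e=(P[1]-P[0])+(P[2]-P[3]);phi=np.arctan2(e[1],e[0]);print("C",C.round(4),"phi",phi)
F=np.array([[np.cos(phi),-np.sin(phi)],[np.sin(phi),np.cos(phi)]])
for n,uv,z in[("pin top",(425.5,38),.097),("hub",(376,112),.055),("roller",(319.5,112),.051),("pp rear top a",(213,163),.085),("pp rear top b",(208,228),.085),("bush",(217,102),.035)]:
    p=onz("wrist",uv,z,T)[:2];print(n,p.round(4),"fix",((p-C)@F).round(4))
print("pred pivot",C+F@[.06,.045])
```

```text
mask rect ((588.5888671875, 66.30474090576172), (328.9776611328125, 222.1132049560547), 89.7218017578125)
[[ 0.4795 -0.0951]
 [ 0.48    0.2317]
 [ 0.6987  0.2325]
 [ 0.6981 -0.098 ]] [np.float64(0.3269), np.float64(0.2187), np.float64(0.3305), np.float64(0.2186)]
C [0.5891 0.0678] phi 1.5692116879817992
pin top [0.478  0.1627] fix [0.0947 0.1112]
hub [0.5424 0.1288] fix [0.061  0.0467]
roller [0.5423 0.0663] fix [-0.0015  0.0468]
pp rear top a [ 0.594  -0.0469] fix [-0.1146 -0.0051]
pp rear top b [ 0.6678 -0.0599] fix [-0.1275 -0.0789]
bush [ 0.5313 -0.0522] fix [-0.1201  0.0576]
pred pivot [0.54417376 0.12782269]
```

The measured lever length is 74 mm against 75 mm nominal, and the cam angle is about 1.08 rad. I'll cage the pin loosely between part-open fingers and sweep it clockwise.

Run:
```python
from h import *
phi=1.569;pv=np.array([.5435,.128]);th0=1.083
def pose(th,z): return [*(pv+.075*np.array([np.cos(phi+th),np.sin(phi+th)])),z],down(phi+th-np.pi/2)
command_gripper(.4)
print("grip",get_grip_width())
move_pose(*pose(th0,.18))
f0=get_ft_force()
print("contact going down:",movel(pose(th0,.066)[0],v=.08,until_force=6))
print(get_tcp_pos(),get_ft_force()-f0)
if get_tcp_pos()[2]<.07:
    for th in np.linspace(th0,-.12,9)[1:]:
        p,q=pose(th,.066);movel(p,q,v=.05);print(round(th,2),(get_ft_force()-f0).round(1))
    p,q=pose(-.05,.066);movel(p,q,v=.05)
    p,q=pose(-.05,.2);movel(p,q)
move_pose([.62,.065,.22],down(np.pi/2))
wpic("w2");print(get_time())
```

```text
grip 0.3995780785228146
contact going down: False
[0.47766754 0.16337015 0.06643796] [-0.61074067 -0.97188453 -0.68352952]
0.93 [-0.4 -0.6 -0.6]
0.78 [-0.6 -1.6 -0.4]
0.63 [-0.1  0.6 -0.3]
0.48 [ 0.3 -1.3 -0.5]
0.33 [ 0.4 -1.5 -1.3]
0.18 [-0.  -1.5 -0.6]
0.03 [-0.7 -0.8 -0.1]
-0.12 [-1.  0. -1.]
13.1417
```

View pics/w2.png

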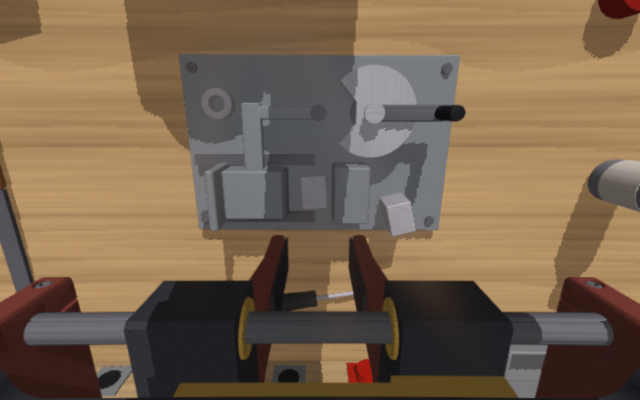

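The cam is now at about 0: the lever runs from hub (374,113) to pin (458,113), and the dip faces the roller, with the slide still back. Next I push the slide with shut fingers, stopping on force.

Run:
```python
from h import *
T=np.load("pics/w2.npy");a=onz("wrist",(458,113),.097,T);b=onz("wrist",(374.5,113),.055,T);v=(a-b)[:2]
print("cam est",np.arctan2(v[1],v[0])-1.569,np.linalg.norm(v))
command_gripper(0.)
q=down(0.)
move_pose([.639,-.11,.2],q);movel([.639,-.11,.06],v=.1)
f0=get_ft_force()
for y in np.arange(-.10,-.024,.005):
    s=movel([.639,y,.06],v=.03,until_force=18)
    print(get_tcp_pos()[1].round(4),(get_ft_force()-f0).round(1),s)
    if s or (f0-get_ft_force())[1]>12:break
print(get_time())
```

```text
cam est 0.001577144052016477 0.07369671360602537
-0.0997 [0.8 0.6 0.3] False
-0.0948 [ 1.2 -0.   0.4] False
-0.0898 [0.4 0.2 0.5] False
-0.0848 [ 0.6  0.3 -0. ] False
-0.0798 [0.9 0.3 0.6] False
-0.0748 [-0.4 -0.3  0.7] False
-0.0698 [0.8 0.1 1. ] False
-0.0648 [ 0.8 -0.6  0.2] False
-0.0597 [ 0.9 -0.8  0.8] False
-0.0548 [0.  0.3 0.5] False
-0.0498 [-0.1 -0.3  1.2] False
-0.0448 [ 1.   0.6 -0.2] False
-0.0398 [ 0.1 -1.3  0.2] False
-0.0348 [ 0.7 -1.   0.3] False
-0.0298 [0.3 0.1 0.9] False
-0.0247 [ 0.4 -0.5  1.5] False
21.7917
```

Run:
```python
from h import *
wpic("w3")
```

```text
(no output)
```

View pics/w3.png

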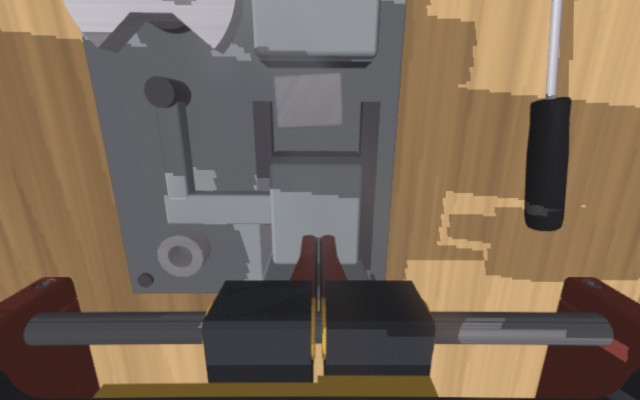

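The roller (160,92) still looks back from the cam, and the fingertips (318,240) are about at the push plate. I'll check where the roller is, then keep pushing in small steps.

Run:
```python
from h import *
T=np.load("pics/w3.npy")
for n,uv,z in[("roller",(158,92),.051),("roller was",None,0),("blank",(309,100),.06),("jaw edge top",(314,54),.06)]:
    if uv:print(n,onz("wrist",uv,z,T).round(4))
f0=get_ft_force()
for y in np.arange(-.022,.012,.003):
    s=movel([.639,y,.06],v=.03,until_force=18)
    print(get_tcp_pos()[1].round(4),(get_ft_force()-f0).round(1),s)
    if s or (f0-get_ft_force())[1]>12:break
wpic("w4");print(get_time())
```

```text
roller [0.5419 0.0651 0.051 ]
blank [0.6335 0.0605 0.06  ]
jaw edge top [0.6365 0.0849 0.06  ]
-0.0219 [ 1.   0.2 -1.3] False
-0.0188 [ 1.  -0.4  0. ] False
-0.0158 [ 0.7 -0.9 -1.1] False
-0.0128 [ 0.1 -0.2 -0.4] False
-0.0098 [ 1.2 -0.7  0.6] False
-0.0068 [0.9 0.1 0.3] False
-0.0038 [ 1.  -0.4 -0.3] False
-0.0008 [0.8 0.1 0.7] False
0.0022 [ 0.6 -0.   0.3] False
0.0052 [ 1.3  0.4 -0.6] False
0.0082 [ 0.6 -0.   0. ] False
0.0112 [ 0.6 -0.3  0.3] False
24.8917
```

View pics/w4.png

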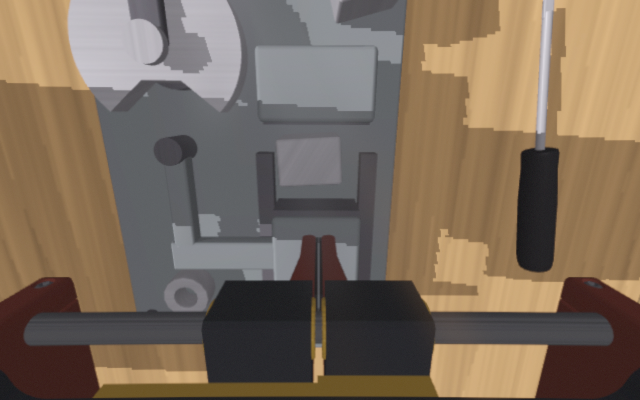

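The forces stayed flat and the slide seems not to have moved, which contradicts where I placed the push plate. I'll look from outside before moving on.

Run:
```python
from h import *
a=read_camera("scene")[:,:,::-1];b=read_camera("side")[:,:,::-1]
A=cv2.resize(a[130:265,255:405],None,fx=4,fy=4,interpolation=2)
cv2.imwrite("pics/s5.png",A)
print(get_tcp_pos(),get_grip_width())
T3=np.load("pics/w3.npy");T4=np.load("pics/w4.npy");T1=np.load("pics/w1.npy")
print(onz("wrist",(175,150),.051,T4),onz("wrist",(158,92),.051,T3))
for u in[(207,165),(228,165),(207,228),(222,180),(270,200),(288,200)]:
    print(u,[onz("wrist",u,z,T1)[:2].round(3) for z in(.015,.04,.085)])
for u in[(314,211),(331,222)]:print(onz("scene",u,.085))
```

```text
[0.6389954  0.0109651  0.06000654] 0.009676280083930065
[0.5473632  0.06624761 0.051     ] [0.54185124 0.06512107 0.051     ]
(207, 165) [array([ 0.608, -0.079]), array([ 0.604, -0.07 ]), array([ 0.596, -0.053])]
(228, 165) [array([ 0.608, -0.052]), array([ 0.604, -0.045]), array([ 0.596, -0.031])]
(207, 228) [array([ 0.695, -0.088]), array([ 0.685, -0.078]), array([ 0.668, -0.061])]
(222, 180) [array([ 0.628, -0.061]), array([ 0.622, -0.053]), array([ 0.612, -0.039])]
(270, 200) [array([0.655, 0.   ]), array([0.648, 0.004]), array([0.635, 0.012])]
(288, 200) [array([0.655, 0.024]), array([0.648, 0.027]), array([0.635, 0.031])]
[ 0.61041787 -0.05861134  0.085     ]
[ 0.67446478 -0.05594285  0.085     ]
```

View pics/s5.png

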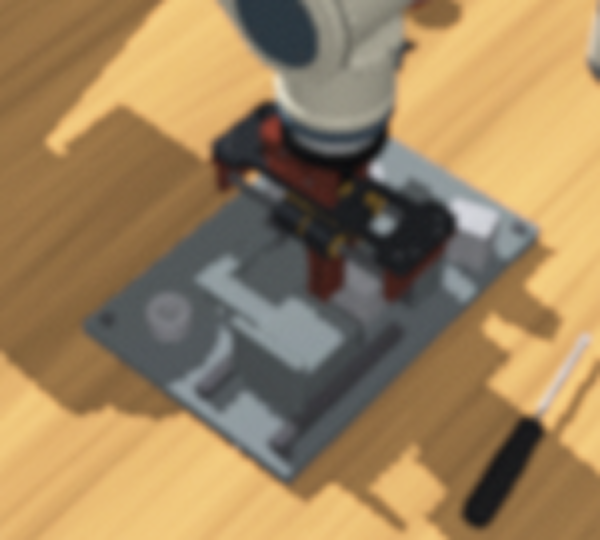

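The readings disagree, so I'll overlay the projected plate outline on the before and after views, all in one picture.

Run:
```python
from h import *
def proj(cam,p):
    i=camera_info(cam);c=np.linalg.inv(i["T"])@np.r_[p,1]
    return cv2.projectPoints(np.float64([[c[0],-c[1],-c[2]]]),np.zeros(3),np.zeros(3),i["intrinsics"],i["dist"])[0][0,0]
rows=[]
for cam,(x0,y0) in(("scene",(262,132)),("side",(238,190))):
    r=[]
    for im in(cv2.imread(f"pics/{cam}0.png"),read_camera(cam)[:,:,::-1].copy()):
        c=cv2.resize(im[y0:y0+100,x0:x0+133],None,fx=3,fy=3,interpolation=2)
        for p in[(.604,-.057,.015),(.674,-.057,.015),(.674,-.057,.085),(.604,-.057,.085)]:
            cv2.circle(c,tuple(int(v) for v in(proj(cam,p)-[x0,y0])*3),3,(0,0,255),-1)
        cv2.circle(c,tuple(int(v) for v in(proj(cam,(.639,.011,.06))-[x0,y0])*3),3,(0,255,0),-1)
        r.append(c)
    rows.append(np.hstack(r))
cv2.imwrite("pics/cmp.png",np.vstack(rows))
```

```text
(no output)
```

View pics/cmp.png

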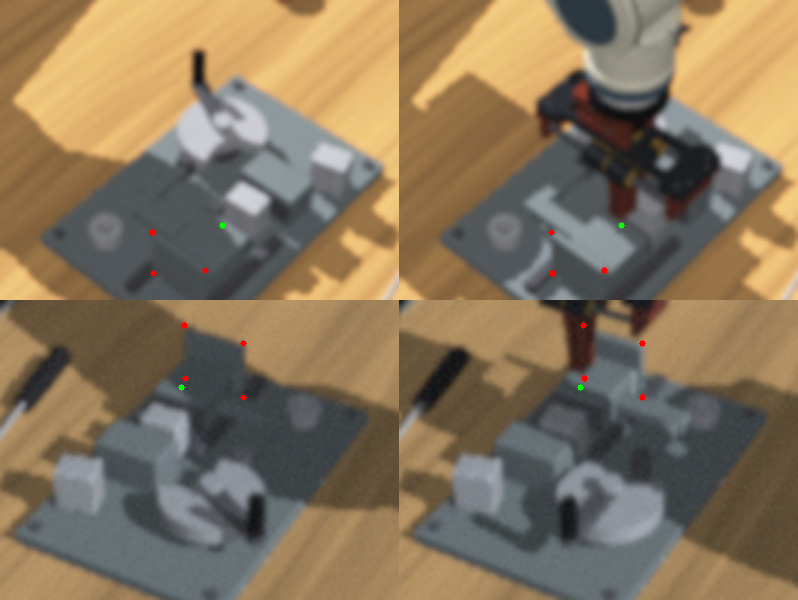

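Run:
```python
from h import *
r1=ray("scene",(336.3,203.7));r2=ray("side",(298.3,211.7))
p=tri(r1,r2);print("tip tri",p)
for o,d in(r1,r2):d=d/np.linalg.norm(d);print(np.linalg.norm((np.eye(3)-np.outer(d,d))@(p-o)))
print(get_tcp_pos(),get_ft_force(),get_effort())
for z in(.06,.075,.085):print(onz("scene",(336.3,203.7),z),onz("side",(298.3,211.7),z))
```

```text
tip tri [0.64223155 0.00672386 0.08458514]
0.00013287362425772487
0.00013287362425807157
[0.63901859 0.01093637 0.06001638] [-0.62458237  0.47293021  0.66643521] [ 3.40986997e-02 -5.98301518e+01 -2.19232231e+01  5.57919382e-02
  1.56734535e-02 -1.41593605e-04]
[0.63047295 0.02232683 0.06      ] [ 0.65951103 -0.02262841  0.06      ]
[0.63771723 0.01284831 0.075     ] [ 0.648904   -0.00476979  0.075     ]
[0.64254674 0.0065293  0.085     ] [0.64183265 0.00713596 0.085     ]
```

Triangulating the fingertip gives z≈0.085 while the TCP reads 0.060. So the real tips sit about 25 mm above the reported TCP, and they passed just over the push plate without touching anything. I'll go back behind the plate and push lower, at TCP z 0.035, which is clear either way.

Run:
```python
from h import *
movel([.639,.011,.14],v=.15);movel([.639,-.115,.14],v=.15)
print("down hit",movel([.639,-.115,.035],v=.08,until_force=8))
f0=get_ft_force()
for y in np.arange(-.08,-.026,.003):
    s=movel([.639,y,.035],v=.03,until_force=18)
    print(get_tcp_pos()[1].round(4),(get_ft_force()-f0).round(1),s)
    if s or (f0-get_ft_force())[1]>12:break
print(get_time())
```

```text
down hit False
-0.0802 [-0.8  0.6 -0.2] False
-0.0769 [-0.2 -0.3  0.3] False
-0.0738 [-0.7  0.1  0.1] False
-0.0708 [-0.7 -0.4 -0.1] False
-0.0679 [ 0.1  0.1 -0.8] False
-0.0649 [ 0.3 -1.2  0.1] False
-0.0617 [ 0.2 -1.7 -0.5] False
-0.0587 [ 0.3 -1.5 -0.9] False
-0.0557 [ 0.3 -1.4 -0.5] False
-0.0527 [ 0.4 -0.4  0.1] False
-0.05 [ 0.1 -2.6 -0.1] False
-0.0471 [ 0.7 -1.9  0.4] False
-0.044 [ 1.1 -2.7  0.1] False
-0.0426 [  0.2 -10.9  -1. ] False
-0.0426 [  0.1 -25.1  -0.5] False
33.0417
```

It stopped dead at y = -0.0426 with 25 N, after about 25 mm of contact travel. I'll back off, clear the hand and verify.

Run:
```python
from h import *
wait(.3);print(get_tcp_pos(),get_ft_force())
movel([.639,-.115,.035],v=.1);movel([.639,-.115,.2],v=.15)
move_pose([.62,.065,.22],down(np.pi/2))
wpic("w6");print(get_time())
```

```text
[ 0.63910693 -0.0426466   0.03508277] [ -0.12805064 -24.06827614  -0.90503724]
36.7333
```

View pics/w6.png

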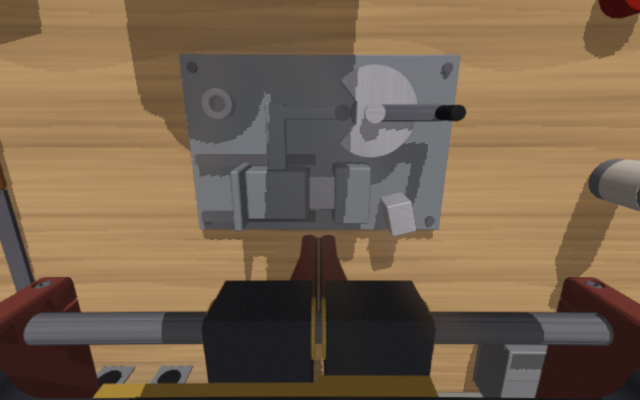

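The roller is now at (343,112) inside the dip, the blank (322,193) sits flush between slide and jaw, and the lever is unchanged. One numeric check, then I hand in.

Run:
```python
from h import *
T=np.load("pics/w6.npy");T1=np.load("pics/w1.npy")
a=onz("wrist",(343,112),.051,T);b=onz("wrist",(319.5,112),.051,T1);print("slide travel by roller",a[1]-b[1])
a=onz("wrist",(236,195),.085,T);b=onz("wrist",(210.5,195),.085,T1);print("by plate",a[1]-b[1])
v=(onz("wrist",(458,113),.097,T)-onz("wrist",(374.5,113),.055,T))[:2];print("cam",np.arctan2(v[1],v[0])-1.569)
if get_time()<60: job_done()
```

```text
slide travel by roller 0.02674375475328168
by plate 0.028393508688965063
cam 0.00041762293219504976
the job is handed in; nothing more can be done
```

The job is handed in. The cam was turned to its low point and the slide was then pushed fully closed onto the blank. My last checks agree with that, but the hand-in reports no verdict.

- **Cam:** I swept the lever pin clockwise between part-open fingers, from about 1.08 rad to about 0.00 rad, with the slide still back. It still measured about 0.00 rad at the end.
- **Slide:** I pushed it by the push plate until it stopped dead at about 25 N. The pictures put its travel at 26.7 mm by the roller and 28.4 mm by the push plate, against 28 mm for fully closed. The two differ by 1.7 mm, but both are above the 25.5 mm limit.
- **Blank and other items:** the last picture shows the blank flush between the slide and the fixed jaw. The other items in view look unmoved; I did not check the hammer, spool and screwdriver at the end. The hand was clear when I handed in, at about 37 s.

**First push missed:** the first attempt passed over the push plate without touching it. Two camera views put the fingertips about 25 mm above the reported TCP, so I went in behind the plate again 25 mm lower. The earlier pin sweep was therefore also done with only about 6 mm of finger on the pin, although it worked.

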